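# Pin the jar mill's end bracket and hold its hidden tie bolt

### The job

The glaze mill is going back together: take the two steel locating pins out of the wooden block and drop one, end-down, into each hole in the foot of the mill's end bracket, so that both stand fully home on their collars. Then reach down into the narrow gap behind the bracket, grip the head of the hidden hex bolt firmly between the fingers just as it stands, without turning it, and keep it from turning so that a mate can tighten the nut on the other side: finish while holding it. Leave everything else where it is.

Things in the scene. Friction and masses are not known exactly. Their poses are not given: they have to be found in the camera images.
- mill: Bench-top jar mill, fixed, 460 mm long (y), 190 wide (x), 158 high at its left end. Origin: table level, on the inner face of the end bracket, mid-width; x roughly away from the robot, y from the bracket along the two rollers (roughly to the robot's left), z up. Bracket plate: y -6 to 0, x -95 to 95 mm, top 130 mm up. Its foot: y -82 to -6 mm, top 38 mm up; keeper plate and nut reach y -38 mm.
- gap_mid (a point): Middle of the gap behind the bracket, level with the bracket's top edge, 130 mm up (mill frame x 0, y 26 mm). The gap is 52 mm wide, from the bracket (y 0) to the parallel jar stop plate (y 52 to 56 mm, 180 mm wide, top 125 mm up), open above and at both x ends. Two 15 mm roller shafts cross it low down, at x -60 and 60 mm, 66 mm up.
- hole_near (a point): Centre of the mouth of the foot's pin hole nearer the robot, on the foot's top face (38 mm above the table; mill frame x -65, y -50 mm). Vertical hole, 13.6 mm diameter, 30 mm deep, chamfered mouth.
- hole_far (a point): The same for the other pin hole (mill frame x +65, y -50 mm).
- block: Hardwood block, fixed, 172 x 50 x 40 mm high, four vertical holes in a row 42 mm apart along its x axis (x -63, -21, 21, 63 mm). Origin: centre of its underside, z up. Two holes hold the locating pins, the others a spare hex-head bolt and a plain tapered punch, which stay. Which is where varies.
- pin_a_mid (a point): Centre, half-way up, of a loose steel locating pin, 80 mm tall, upright in the block, z up the pin, about 0.1 kg. From the bottom: 12 mm diameter shank with tapered end, 25 mm long; 24 mm diameter collar, 5 mm thick, resting on the block; 16 mm diameter round grip, 50 mm long. The collar's underside is 15 mm below this point. Home in the foot, this point is 53 mm above the table. Fits either hole.
- pin_b_mid (a point): The same for the second, identical locating pin.
- bolt_head (a point): Centre of the tie bolt's hex head in the gap: 24 mm across flats, 27.7 across corners, 12 mm thick, axis level along the mill's y, 108 mm above the table, 22 mm below the bracket's top (mill frame x 0, y 21 mm). It stands on a 22 mm diameter spacer, so the head spans y 15 to 27 mm, with 25 mm from there to the stop plate. Finger-tight: bolt and nut turn together at 0.05 N m.
- bolt_corner (a point): The corner of the hex head that is nearest the top at the start, on the head's mid-plane, 13.9 mm from the bolt's axis: it shows how far the bolt has turned.
- tie_bolt (a joint): Angle of the bolt about the mill's +y axis, rad. At 0 two flats stand vertical, facing the mill's -x and +x, a corner straight up; positive: that corner leans towards the mill's +x. Starts between -0.35 and 0.35: jaws leaning by the same angle about the mill's y meet the flats squarely.
- spanner: Bystander: 200 mm steel spanner lying between robot and mill.
- mill_jar: Bystander: white mill jar with clamped lid, 112 mm diameter, 151 mm tall, standing beyond the block. Origin under its centre.
- clay_bowl: Bystander: small clay bowl, 104 mm wide, 50 mm high.
- carving_knife: Bystander: wooden-handled carving knife, 190 mm, lying on the right.
- loop_tool: Bystander: wooden-handled carving tool, 170 mm, lying beyond the block.
- punch: Bystander: plain tapered steel punch, 12 mm diameter, 100 mm long, no collar, upright in the block; origin at its lower end, 10 mm above the table.
- spare_bolt: Bystander: spare bolt, 62 mm long, hex head 19 mm across flats, head up in the block; origin at its lower end, 10 mm above the table.

How it is judged:
On the way, in this order (a step that is already met when the one before it is completed fails the run):
1. both locating pins stand fully home in the foot's two holes, let go (((horizontal distance between pin_a_mid and hole_near below 0.004 m and horizontal distance between pin_b_mid and hole_far below 0.004 m) or (horizontal distance between pin_b_mid and hole_near below 0.004 m and horizontal distance between pin_a_mid and hole_far below 0.004 m)) and height (world z) of pin_a_mid between 0.05 and 0.0555 m and angle between each of pin_a_mid, pin_b_mid's own z axis and vertical below 0.06 rad and contact force between the fingers and pin_a below 0.5 N and height (world z) of pin_b_mid between 0.05 and 0.0555 m and contact force between the fingers and pin_b below 0.5 N), for 0.3 s.
2. the hidden bolt head is gripped between the fingers, not turned (contact force between the fingers and tie_bolt above 20 N and distance between the grasp point and bolt_head below 0.014 m and velocity of joint tie_bolt between -0.1 and 0.1 rad/s and distance of bolt_corner from where it was at the start of the episode below 0.003 m), for 0.3 s.
At the end, for the whole second after the job is handed in: One pin in each foot hole, let go, upright within 0.06 rad, within 4 mm of the axis, collar within 2.5 mm of the foot; fingers gripping the bolt head with over 20 N (both sides together), grasp point within 14 mm of its centre, bolt still and its corner within 3 mm of its start (about 12 degrees) (all of step 1 and all of step 2); the arm keeps its last pose, push and grip.
It fails at once if something that is no part of the job (spanner, jar, bowl, carving tools, punch or spare bolt in the block) is moved by more than 30 mm (distance of any of spanner, mill_jar, clay_bowl, carving_knife, loop_tool, punch, spare_bolt from where it was at the start of the episode above 0.03 m).
It also fails if it takes over 61 s, if anything falls off the work surface, if the arm or the gripper's body presses on something with over 40 N, if the wrist force passes 120 N, or if a joint passes its speed limit or range.

### The arm

A 6-joint arm with a two-finger parallel gripper is mounted at the origin on the work surface. World frame = base frame: x ahead of the robot, y to its left, z up, the work surface at z = 0. Lengths are in m, angles in rad, forces in N, time in s.
With the tool pointing down it reaches from about 0.35 to 0.975 m from the base axis. Payload 17.4 kg.
Tool frame: the origin (TCP) lies midway between the tips of the shut fingers; the grasp point (between the pads) lies 19 mm behind it; x points along the fingers, z is the direction in which the jaws open and shut, and the axes are right-handed (so a half turn about x gives the same grasp; the last joint's range is limited). The gripper opens to 85 mm and grips with 20 to 120 N. Pads are 22 mm wide; open, the fingers measure 114 mm over their backs; the gripper's body (76 mm by 85 mm) begins 54 mm behind the grasp point. The pads swing forward as they close: fully open they stand 13 mm farther back than shut.
Start: joints at [-1.188, 0.116, 1.442, -0, 1.584, -0.038], TCP at [0.276, -0.616, 0.231] pointing down, gripper open.
Joint ranges: [-2.83, 2.83], [-0.83, 2.19], [0.07, 2.5], [-1.14, 4.28], [0.01, 3], [-2.97, 2.97]. Speed limits (rad/s): [1.89, 1.89, 2.22, 3.14, 3.14, 3.14].

### API

Orientations are given as a rotation vector (axis times angle).
In Python, from cell import bot gives the robot as it stands. The module is installed in compiled form; this text tells all that it offers.
- The arm moves only by the tool step_arm, never from a script. Its argument "increments" is a list of rows, each an object of numbers: "jaw": the opening, from 0 (shut) to 1 (fully open); "x", "y", "z": the shift along the tool's x, y, z in m; "turn": the turn about the tool's x in degrees. In form: [{"jaw": .., "x": .., "y": .., "z": .., "turn": ..}, ...]. A call has 1 to 12 rows; each row is the pose to reach, as a shift and turn from the pose commanded when the call began, along the tool's axes at that moment; what a row does not reach only later rows make up. A row lasts 1/10 s, in which the tool goes at most 50 mm and 8.59 degrees, less where a joint would pass 70% of its speed; a pose out of reach is approached as far as the arm can. A call with a gripper value outside its range is refused whole. The fingers move at their own pace and stop on an object; the grip force is fixed at half the most. Time passes only in rows, so rows that repeat a pose let the fingers close. It gives the time, the measured TCP pose, the force and the opening at its end, in the units of the state.
- bot.observe(): the state, without advancing time (a new reading comes with each control period).
- bot.snapshot(name): name is "scene" or "side" or "wrist"; returns a dict with "image" (384x512x3 uint8, blue, green, red), "fx", "fy", "cx", "cy" (pixels), "R" (3x3) and "t" (3): a world point X has camera coordinates R X + t. Camera axes: x right, y down, z forward; pixel columns grow to the right and rows downward; lengths in m; the calibration is good to about 2 mm. A picture is of the moment at which its call begins. There is no depth.
- bot.finish_job(): hands the job in, once; it reports no verdict.
The state is a dict: "t": time; "q": joint angles; "joint_velocities": joint speeds; "effort": joint torques, N m; "eef_pos": TCP position; "ee_rot": TCP orientation; "ft_force": force on the tool from outside, world axes, zero at the start; "ft_torque": the same for the moment, N m; "finger_gap": finger opening in m.
Only numpy, scipy, OpenCV 4.12 (cv2) and the standard library are available. Lean on these libraries where they do the work, as an engineer would, in place of code of your own. Each camera call takes 0.05 s, during which the arm holds its last target.

## Working session

There is one attempt and no reset: what is moved stays moved. The work goes in short steps, Python scripts to look and compute and a tool call to move; the robot and the scene stay as the last step left them, time stands still between calls to the robot, and variables do not carry over. Pictures are saved under pics/ and viewed, and the job is handed in when it is done.

Besides the shell and the picture viewer there is one more tool, called after "Emit:" as name(argument=value, ...) on one line, values as JSON. step_arm: Moves the arm, as the interface text tells. Its arguments: {"type":"object","properties":{"increments":{"type":"array"}},"required":["increments"]}

```bash
mkdir -p pics
python3 - <<'E'
from cell import bot
import cv2,numpy as np
print(bot.observe())
for n in ["scene","side","wrist"]:
    s=bot.snapshot(n); cv2.imwrite(f"pics/{n}0.png",s["image"]); 
    print(n,s["fx"],s["fy"],s["cx"],s["cy"],np.round(s["R"],3).tolist(),np.round(s["t"],3), np.round(-np.array(s["R"]).T@s["t"],3))
E
ls
```

```text
{'t': 0.0, 'q': array([-1.18778513e+00,  1.16477296e-01,  1.44225274e+00,  6.58803503e-06,
        1.58400111e+00, -3.77781591e-02]), 'joint_velocities': array([-0.00028849, -0.00174087,  0.00123258, -0.00073013, -0.00041289,
        0.00100177]), 'effort': array([ 2.91898054e-03, -7.31978059e+01, -6.32493925e+01,  1.62253973e-04,
        6.27431378e-03, -2.92402740e-05]), 'eef_pos': array([ 0.27566179, -0.61594073,  0.23057581]), 'ee_rot': array([ 0.89456914,  1.38032566, -0.89348384]), 'ft_force': array([-0.71418007,  0.138725  , -0.40376982]), 'ft_torque': array([-0.0374596 ,  0.01376915,  0.00021917]), 'finger_gap': 0.08543757027112543}
scene 465.98713380064663 465.98713380064663 256.006445767008 196.69331225664595 [[0.541, 0.841, -0.003], [0.552, -0.358, -0.753], [-0.634, 0.405, -0.658]] [-0.167 -0.284  1.613] [ 1.271 -0.615  0.848]
side 390.2320827434068 390.2320827434068 258.2307365710001 193.95204197498106 [[0.94, -0.34, 0.005], [-0.166, -0.473, -0.865], [0.297, 0.812, -0.502]] [-0.53   0.119  1.153] [ 0.175 -1.06   0.684]
wrist 286.10375089848736 286.10375089848736 255.51067467845334 197.79039737068337 [[0.408, -0.913, -0.001], [-0.867, -0.388, 0.313], [-0.286, -0.127, -0.95]] [-0.674 -0.041  0.381] [ 0.348 -0.583  0.374]
pics
```

View pics/scene0.png

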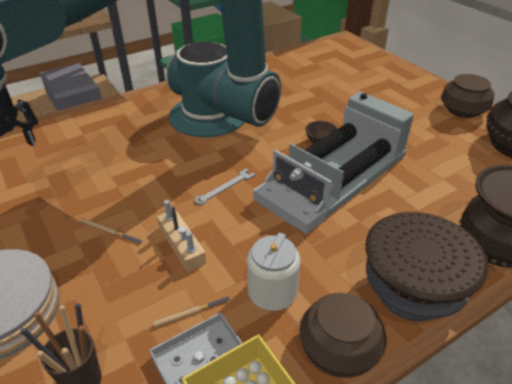

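View pics/side0.png

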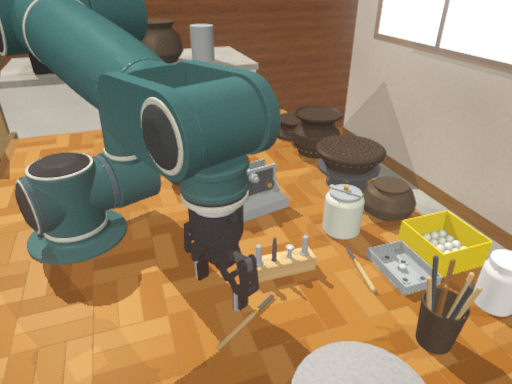

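View pics/wrist0.png

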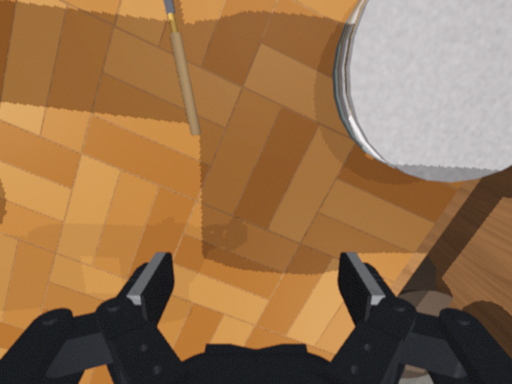

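Run:
```python
import cv2
a=cv2.imread("pics/scene0.png"); b=cv2.imread("pics/side0.png")
cv2.imwrite("pics/c1.png",cv2.resize(a[80:240,240:430],None,fx=4,fy=3.7,interpolation=cv2.INTER_CUBIC)[:600])
cv2.imwrite("pics/c2.png",cv2.resize(a[180:300,130:290],None,fx=5,fy=5,interpolation=cv2.INTER_CUBIC))
cv2.imwrite("pics/c3.png",cv2.resize(b[150:300,190:390],None,fx=4,fy=4,interpolation=cv2.INTER_CUBIC))
```

```text
(no output)
```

View pics/c1.png

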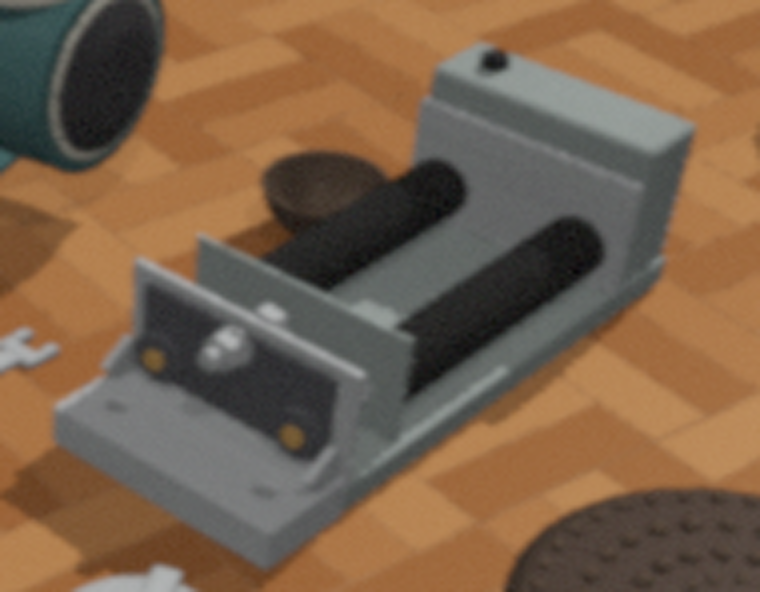

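View pics/c2.png

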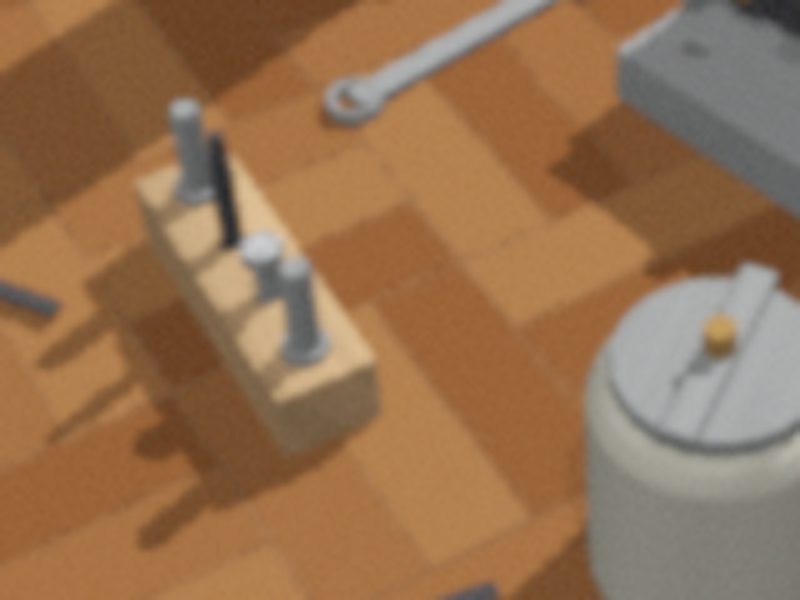

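View pics/c3.png

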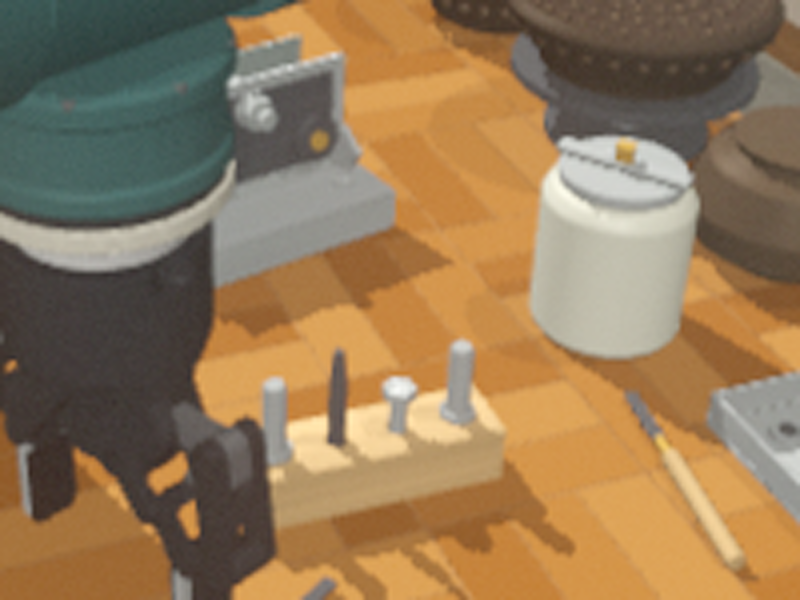

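```bash
cat > h.py <<'E'
import numpy as np,cv2
from scipy.spatial.transform import Rotation as Ro
def ray(s,p):
    d=np.array([(p[0]-s["cx"])/s["fx"],(p[1]-s["cy"])/s["fy"],1.]); R=np.array(s["R"]); 
    c=-R.T@np.array(s["t"]); d=R.T@d; return c,d/np.linalg.norm(d)
def plane(s,p,z):
    c,d=ray(s,p); return c+d*(z-c[2])/d[2]
def tri(*sp):
    A=0;b=0
    for s,p in sp:
        c,d=ray(s,p); M=np.eye(3)-np.outer(d,d); A=A+M;b=b+M@c
    X=np.linalg.solve(A,b); return X,[float(np.linalg.norm((np.eye(3)-np.outer(d,d))@(X-c))) for c,d in [ray(s,p) for s,p in sp]]
def proj(s,X):
    v=np.array(s["R"])@X+s["t"]; return s["fx"]*v[0]/v[2]+s["cx"],s["fy"]*v[1]/v[2]+s["cy"]
import pickle
def snap(bot,cam,name):
    s=bot.snapshot(cam); cv2.imwrite(f"pics/{name}.png",s["image"]); pickle.dump(s,open(f"pics/{name}.pkl","wb")); return s
def load(n): return pickle.load(open(f"pics/{n}.pkl","rb"))
E
python3 - <<'E'
from cell import bot
from h import *
np.set_printoptions(precision=4,suppress=True)
a=snap(bot,"scene","scene1"); b=snap(bot,"side","side1")
print(Ro.from_rotvec(bot.observe()["ee_rot"]).as_matrix())
for n,p,q in [("p1top",(166.8,201.5),(258.5,246)),("p2top",(189,233.6),(305.3,236.7))]:
    print(n,tri((a,p),(b,q)),plane(a,p,.095),plane(b,q,.095))
print("col",plane(a,(169,218.6),.045),plane(a,(191,249.6),.045))
print("holes",plane(a,(269.25,189.7),.038),plane(a,(306.25,212.7),.038))
E
```

```text
[[-0.0002  0.9128  0.4085]
 [ 0.0005  0.4085 -0.9128]
 [-1.      0.     -0.0005]]
p1top (array([ 0.4394, -0.3418,  0.0923]), [0.00025951159053564103, 0.0002595115905355612]) [ 0.4421 -0.3426  0.095 ] [ 0.4383 -0.3455  0.095 ]
p2top (array([ 0.5655, -0.3447,  0.0912]), [9.112328683963053e-05, 9.112328683956798e-05]) [ 0.5692 -0.3461  0.095 ] [ 0.563  -0.3492  0.095 ]
col [ 0.4488 -0.3467  0.045 ] [ 0.5716 -0.3476  0.045 ]
holes [ 0.4855 -0.0708  0.038 ] [ 0.6115 -0.0424  0.038 ]
```

Emit:
step_arm(increments=[{"jaw":1,"x":0.02,"y":0.04,"z":-0.027,"turn":4},{"jaw":1,"x":0.02,"y":0.08,"z":-0.054,"turn":8},{"jaw":1,"x":0.03,"y":0.12,"z":-0.081,"turn":12},{"jaw":1,"x":0.03,"y":0.16,"z":-0.108,"turn":16},{"jaw":1,"x":0.04,"y":0.2,"z":-0.135,"turn":20},{"jaw":1,"x":0.04,"y":0.24,"z":-0.162,"turn":24},{"jaw":1,"x":0.04,"y":0.264,"z":-0.179,"turn":24},{"jaw":1,"x":0.04,"y":0.264,"z":-0.179,"turn":24},{"jaw":1,"x":0.04,"y":0.264,"z":-0.179,"turn":24}])

```text
t: 1.15
eef_pos: [0.4438, -0.3445, 0.1914]
ee_rot: [1.206, 1.211, -1.207]
ft_force: [0.6, -0.7, -0.0]
finger_gap: 0.0854
```

Run:
```python
from cell import bot
from h import *
np.set_printoptions(precision=4,suppress=True)
o=bot.observe(); print(o["t"],o["eef_pos"],o["q"]);print(Ro.from_rotvec(o["ee_rot"]).as_matrix())
s=snap(bot,"wrist","w1")
for X in [(.444,-.345,.095),(.569,-.347,.095),(.444,-.345,.045),(.569,-.347,.045)]: print(proj(s,np.array(X)))
snap(bot,"scene","scene2")
```

```text
1.15 [ 0.4438 -0.3445  0.1914] [-0.7054 -0.118   1.7399 -0.0002  1.5194  0.8619]
[[ 0.0001  1.      0.0034]
 [-0.0003  0.0034 -1.    ]
 [-1.      0.0001  0.0003]]
(np.float64(255.99588108876262), np.float64(198.2851329326386))
(np.float64(259.25807633574897), np.float64(39.30906210486722))
(np.float64(255.89462755156876), np.float64(183.27633869293544))
(np.float64(258.5481153150619), np.float64(50.9723437328627))
```

View pics/w1.png

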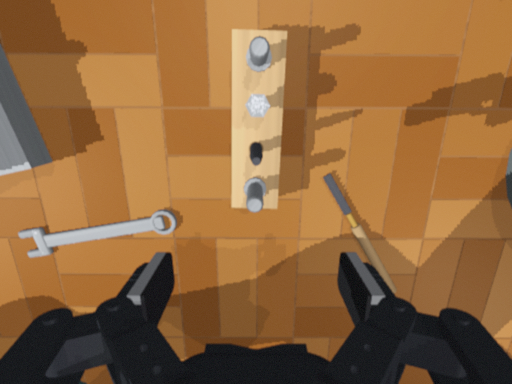

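Run:
```python
import cv2
a=cv2.imread("pics/w1.png")
cv2.imwrite("pics/w1c.png",cv2.resize(a[25:225,210:310],None,fx=3,fy=3,interpolation=cv2.INTER_CUBIC))
```

```text
(no output)
```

View pics/w1c.png

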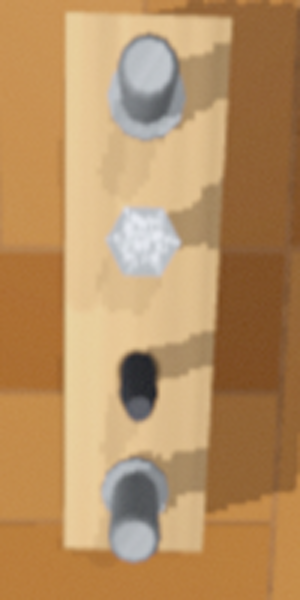

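Run:
```python
from h import *
np.set_printoptions(precision=4,suppress=True)
w=load("w1");a=load("scene1");b=load("side1")
for n,pw,pa,pb in [("p1",(254.7,205.7),(166.8,201.5),(258.5,246)),("p2",(260,45.7),(189,233.6),(305.3,236.7))]:
    print(n,plane(w,pw,.095),tri((w,pw),(a,pa)),tri((w,pw),(a,pa),(b,pb)))
print("col1",plane(w,(255,187.3),.045),"col2",plane(w,(258.9,56.5),.045))
for c in [(66,13),(232,17),(203,551),(64,549)]: print(plane(w,(c[0]/3+210,c[1]/3+25),.04))
```

```text
p1 [ 0.437  -0.3439  0.095 ] (array([ 0.4363, -0.3424,  0.0906]), [0.001681804999333526, 0.0016818049993334787]) (array([ 0.4383, -0.3429,  0.0931]), [0.0021100266907521092, 0.0017203192185888953, 0.000816995921212895])
p2 [ 0.5647 -0.3476  0.095 ] (array([ 0.5657, -0.3463,  0.0918]), [0.0013941601608158547, 0.0013941601608159374]) (array([ 0.5654, -0.3461,  0.0919]), [0.001565633227766704, 0.0013112084204598357, 0.0006801987368383706])
col1 [ 0.4396 -0.3441  0.045 ] col2 [ 0.5644 -0.3474  0.045 ]
[ 0.5874 -0.3228  0.04  ]
[ 0.5865 -0.3731  0.04  ]
[ 0.4138 -0.369   0.04  ]
[ 0.4144 -0.3181  0.04  ]
```

Emit:
step_arm(increments=[{"jaw":1,"x":0.03,"y":-0.006,"z":-0.001},{"jaw":1,"x":0.07,"y":-0.006,"z":-0.001},{"jaw":1,"x":0.11,"y":-0.006,"z":-0.001},{"jaw":1,"x":0.128,"y":-0.006,"z":-0.001},{"jaw":1,"x":0.128,"y":-0.006,"z":-0.001},{"jaw":0,"x":0.128,"y":-0.006,"z":-0.001},{"jaw":0,"x":0.128,"y":-0.006,"z":-0.001},{"jaw":0,"x":0.128,"y":-0.006,"z":-0.001},{"jaw":0,"x":0.128,"y":-0.006,"z":-0.001},{"jaw":0,"x":0.128,"y":-0.006,"z":-0.001}])

```text
$.increments[0]: bad value
```

Run:
```python
from cell import bot
from h import *
s=snap(bot,"wrist","w2");s=snap(bot,"side","s2"); o=bot.observe();print(o["t"],o["eef_pos"],o["ft_force"],o["finger_gap"])
a=cv2.imread("pics/w2.png")[200:384,130:390]; b=cv2.imread("pics/s2.png")[150:300,190:390]
cv2.imwrite("pics/w2c.png",np.hstack([cv2.resize(a,(420,300)),cv2.resize(b,(400,300))])[:,:800])
```

```text
1.35 [ 0.44308219 -0.34571289  0.19122656] [ 0.37621574  0.1934007  -0.09698497] 0.08536145806722636
```

View pics/w2c.png

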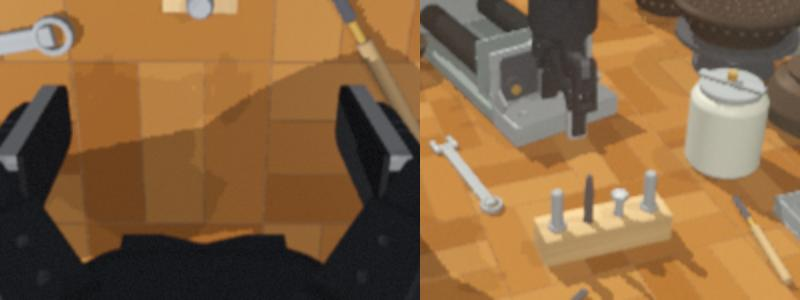

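Run:
```python
from h import *
for n in ["s2","w2"]:
    s=load(n)
    print(n,proj(s,np.array([.4435,-.345,.191])),proj(s,np.array([.4435,-.345,.21])), proj(s,np.array([.4435,-.345,.095])))
s=load("w2");print(-np.array(s["R"]).T@s["t"])
```

```text
s2 (np.float64(260.78220263015044), np.float64(212.49416768242565)) (np.float64(260.85388756565516), np.float64(205.5532582588573)) (np.float64(260.4418546848465), np.float64(245.44843128353685))
w2 (np.float64(254.6509955121024), np.float64(251.82670775178462)) (np.float64(254.556438569271), np.float64(270.5187250461361)) (np.float64(254.92214067085015), np.float64(198.22673037484037))
[ 0.52301351 -0.34535423  0.33467149]
```

View pics/s2.png

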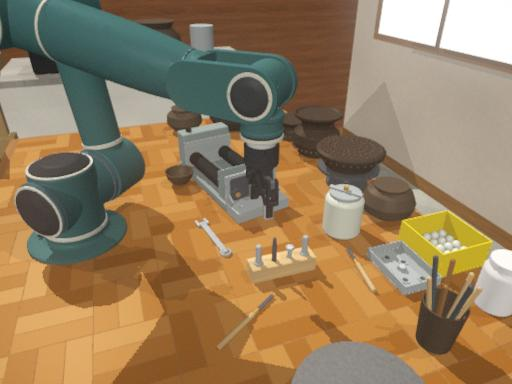

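Emit:
step_arm(increments=[{"jaw":1,"x":0.03,"y":-0.006,"z":-0.001,"turn":1},{"jaw":1,"x":0.07,"y":-0.006,"z":-0.001,"turn":1},{"jaw":1,"x":0.11,"y":-0.006,"z":-0.001,"turn":1},{"jaw":1,"x":0.128,"y":-0.006,"z":-0.001,"turn":1},{"jaw":1,"x":0.128,"y":-0.006,"z":-0.001,"turn":1},{"jaw":0,"x":0.128,"y":-0.006,"z":-0.001,"turn":1},{"jaw":0,"x":0.128,"y":-0.006,"z":-0.001,"turn":1},{"jaw":0,"x":0.128,"y":-0.006,"z":-0.001,"turn":1},{"jaw":0,"x":0.128,"y":-0.006,"z":-0.001,"turn":1},{"jaw":0,"x":0.128,"y":-0.006,"z":-0.001,"turn":1}])

```text
t: 2.35
eef_pos: [0.4378, -0.344, 0.064]
ee_rot: [1.221, 1.201, -1.22]
ft_force: [-0.7, 1.0, 8.4]
finger_gap: 0.0144
```

Run:
```python
from cell import bot
from h import *
s=snap(bot,"wrist","w2");s=snap(bot,"side","s2"); o=bot.observe();print(o["t"],o["eef_pos"],o["ft_force"],o["finger_gap"])
a=cv2.imread("pics/w2.png")[200:384,130:390]; b=cv2.imread("pics/s2.png")[150:300,190:390]
cv2.imwrite("pics/w2c.png",np.hstack([cv2.resize(a,(420,300)),cv2.resize(b,(400,300))])[:,:800])
```

```text
2.45 [ 0.43782749 -0.34403644  0.06402756] [-1.29223454  1.3341049   7.11517473] 0.013631537098616038
```

View pics/w2c.png

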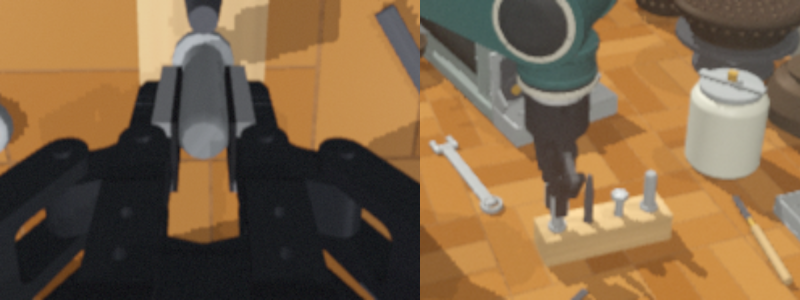

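Emit:
step_arm(increments=[{"jaw":0,"x":-0.04,"y":0,"z":0,"turn":0},{"jaw":0,"x":-0.085,"y":0,"z":0,"turn":0},{"jaw":0,"x":-0.126,"y":0.0,"z":0,"turn":-8},{"jaw":0,"x":-0.126,"y":0.013,"z":-0.032,"turn":-16},{"jaw":0,"x":-0.126,"y":0.026,"z":-0.064,"turn":-24},{"jaw":0,"x":-0.126,"y":0.04,"z":-0.096,"turn":-32},{"jaw":0,"x":-0.126,"y":0.053,"z":-0.13,"turn":-40},{"jaw":0,"x":-0.126,"y":0.066,"z":-0.16,"turn":-48},{"jaw":0,"x":-0.126,"y":0.08,"z":-0.195,"turn":-56},{"jaw":0,"x":-0.126,"y":0.093,"z":-0.225,"turn":-64},{"jaw":0,"x":-0.126,"y":0.106,"z":-0.258,"turn":-72},{"jaw":0,"x":-0.126,"y":0.111,"z":-0.27,"turn":-80}])

```text
t: 3.65
eef_pos: [0.5534, -0.0731, 0.1891]
ee_rot: [0.144, 1.566, -0.143]
ft_force: [-0.2, 0.4, -1.9]
finger_gap: 0.0144
```

Emit:
step_arm(increments=[{"jaw":0,"x":0,"y":0,"z":0,"turn":-8},{"jaw":0,"x":0,"y":0,"z":0,"turn":-16},{"jaw":0,"x":0,"y":0,"z":0,"turn":-24},{"jaw":0,"x":0,"y":0,"z":0,"turn":-24},{"jaw":0,"x":0,"y":0,"z":0,"turn":-24}])

```text
t: 4.15
eef_pos: [0.5527, -0.0757, 0.1892]
ee_rot: [-0.176, 1.564, 0.176]
ft_force: [0.3, -0.2, -1.3]
finger_gap: 0.0143
```

Run:
```python
from cell import bot
from h import *
np.set_printoptions(precision=4,suppress=True)
s=snap(bot,"wrist","w3"); o=bot.observe();print(o["t"],o["eef_pos"],o["ft_force"],o["finger_gap"],o["q"]);print(Ro.from_rotvec(o["ee_rot"]).as_matrix())
cv2.imwrite("pics/w3b.png",cv2.resize(s["image"],(768,576),interpolation=cv2.INTER_CUBIC))
```

```text
4.2 [ 0.5527 -0.0757  0.1892] [-0.2963  0.3033 -1.4744] 0.01417634105654819 [-0.1818 -0.1258  1.7506  0.      1.517  -0.4065]
[[-0.0002 -0.2228  0.9749]
 [ 0.      0.9749  0.2228]
 [-1.      0.0001 -0.0002]]
```

View pics/w3b.png

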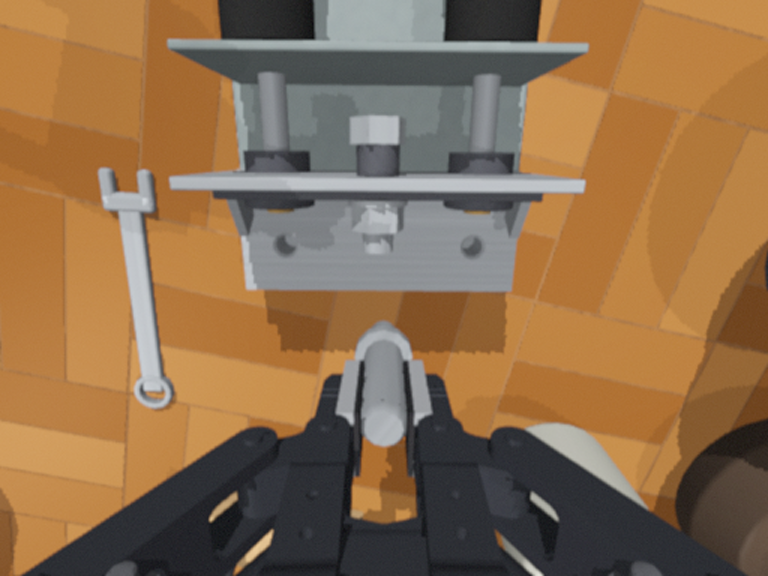

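Run:
```python
from h import *
a=load("w3")["image"]
f=lambda x0,y0,w,h,k: cv2.resize(a[y0:y0+h,x0:x0+w],None,fx=k,fy=k,interpolation=cv2.INTER_CUBIC)
cv2.imwrite("pics/w3h.png",np.vstack([np.hstack([f(175,150,36,26,10),f(298,150,36,26,10)]),f(225,70,72,30,10)]))
cv2.imwrite("pics/w3p.png",f(225,205,64,100,6))
```

```text
(no output)
```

View pics/w3h.png

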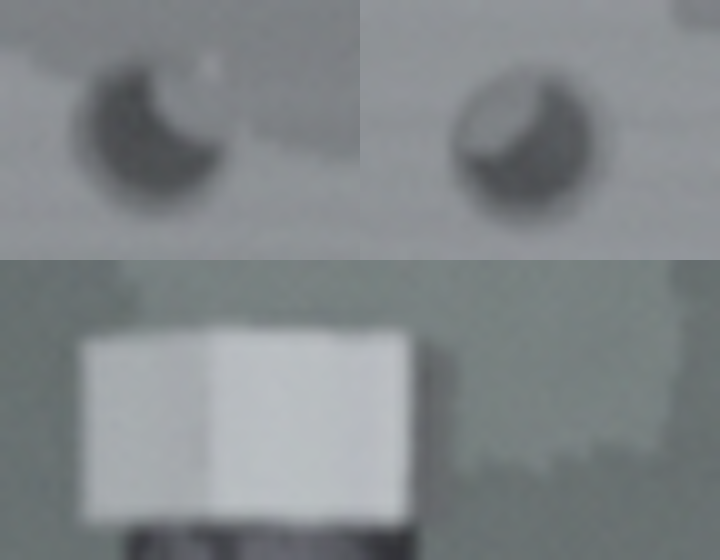

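View pics/w3p.png

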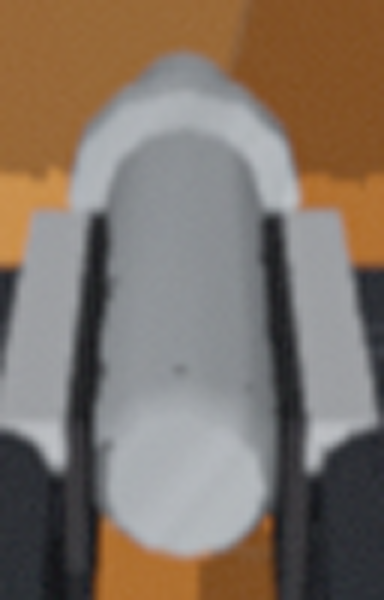

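Run:
```python
from h import *
np.set_printoptions(precision=1,suppress=True,linewidth=150)
s=load("w3");g=s["image"].astype(float)
p=g[80:93,225:275].mean(0).mean(1)
for i,v in enumerate(p): print(225+i,round(v,1),end=" | ")
g2=g[60:110,240:262].mean(1).mean(1); print(); print(list(zip(range(60,110),g2.round(0))))
np.set_printoptions(precision=4)
for c in [(287,245),(472,245)]: print(plane(s,(c[0]/1.5,c[1]/1.5),.038))
hn=plane(s,(175+15.2-.5,150+13.5-.5),.038);hf=plane(s,(298+16.8-.5,150+14.2-.5),.038);print(hn,hf,np.linalg.norm(hn-hf))
```

```text
225 110.1 | 226 109.7 | 227 109.6 | 228 109.9 | 229 109.8 | 230 109.1 | 231 108.7 | 232 116.6 | 233 143.5 | 234 166.2 | 235 170.6 | 236 171.2 | 237 171.8 | 238 171.6 | 239 171.2 | 240 170.8 | 241 170.1 | 242 169.6 | 243 169.6 | 244 168.9 | 245 171.2 | 246 182.1 | 247 187.2 | 248 187.9 | 249 188.1 | 250 188.9 | 251 189.8 | 252 190.1 | 253 189.8 | 254 189.2 | 255 189.1 | 256 189.1 | 257 188.6 | 258 188.0 | 259 187.3 | 260 187.1 | 261 187.2 | 262 188.2 | 263 189.9 | 264 187.4 | 265 167.2 | 266 121.5 | 267 101.8 | 268 104.9 | 269 107.7 | 270 113.4 | 271 120.5 | 272 122.0 | 273 121.3 | 274 121.7 | 
[(60, np.float64(125.0)), (61, np.float64(126.0)), (62, np.float64(125.0)), (63, np.float64(125.0)), (64, np.float64(126.0)), (65, np.float64(126.0)), (66, np.float64(125.0)), (67, np.float64(126.0)), (68, np.float64(126.0)), (69, np.float64(126.0)), (70, np.float64(125.0)), (71, np.float64(126.0)), (72, np.float64(126.0)), (73, np.float64(125.0)), (74, np.float64(125.0)), (75, np.float64(125.0)), (76, np.float64(136.0)), (77, np.float64(165.0)), (78, np.float64(181.0)), (79, np.float64(184.0))
[... 169 characters left out ...]
83.0)), (87, np.float64(183.0)), (88, np.float64(183.0)), (89, np.float64(183.0)), (90, np.float64(183.0)), (91, np.float64(183.0)), (92, np.float64(183.0)), (93, np.float64(184.0)), (94, np.float64(181.0)), (95, np.float64(161.0)), (96, np.float64(121.0)), (97, np.float64(92.0)), (98, np.float64(90.0)), (99, np.float64(92.0)), (100, np.float64(94.0)), (101, np.float64(96.0)), (102, np.float64(97.0)), (103, np.float64(97.0)), (104, np.float64(98.0)), (105, np.float64(98.0)), (106, np.float64(97.0)), (107, np.float64(98.0)), (108, np.float64(98.0)), (109, np.float64(98.0))]
[ 0.482 -0.07   0.038]
[ 0.6074 -0.0414  0.038 ]
[ 0.4802 -0.07    0.038 ] [ 0.6071 -0.0419  0.038 ] 0.12995277079359943
```

Run:
```python
from h import *
np.set_printoptions(precision=4,suppress=True)
s=load("w3");eef=np.array([.5527,-.0757,.1892])
P=plane(s,(255.2,284.6),.2202); print("pintop",P,P-eef)
Cc=plane(s,(225+186/6-.5,205+195/6-.5),.1752);print("collar mid approx",Cc-eef)
hn=np.array([.4802,-.07,.038]);hf=np.array([.6071,-.0419,.038])
xh=(hf-hn)/np.linalg.norm(hf-hn);yh=np.array([-xh[1],xh[0],0]);O=(hn+hf)/2+.05*yh;O[2]=0
print("yaw",np.degrees(np.arctan2(xh[1],xh[0])),"O",O, "bolt",O+.021*yh,"tool z yaw",np.degrees(np.arctan2(.2228,.9749)))
M=lambda X:np.array([(X-O)@xh,(X-O)@yh,X[2]])
# bracket top edge corners (w3b px /1.5)
for c in [(170,178),(583,181),(173,189),(583,193),(168,42),(588,46)]:
    z=.125 if c[1]<100 else .130
    print(c,M(plane(s,(c[0]/1.5-.2,c[1]/1.5-.2),z)))
print("cam",M(-np.array(s["R"]).T@s["t"]))
for z in (.1215,.1215-.0005,.119): print("corner",z,M(plane(s,(245.6,86),z)))
print("left",[M(plane(s,(232.9,86),z)) for z in (.108,.112,.115)])
print("right",[M(plane(s,(265.6,86),z)) for z in (.104,.108,.112,.115)])
print("headtop y",M(plane(s,(250,76.6),.121)),M(plane(s,(250,95.8),.121)))
```

```text
pintop [ 0.5515 -0.0744  0.2202] [-0.0012  0.0013  0.031 ]
collar mid approx [-0.0015  0.0034 -0.014 ]
yaw 12.485774919478095 O [ 0.5328 -0.0071  0.    ] bolt [0.5283 0.0134 0.    ] tool z yaw 12.873086588386785
(170, 178) [-0.0939 -0.001   0.13  ]
(583, 181) [ 0.0944 -0.0012  0.13  ]
(173, 189) [-0.0933 -0.0059  0.13  ]
(583, 193) [ 0.0952 -0.0065  0.13  ]
(168, 42) [-0.0888  0.0547  0.125 ]
(588, 46) [0.0903 0.0543 0.125 ]
cam [0.0034 0.0094 0.3326]
corner 0.1215 [-0.0036  0.0207  0.1215]
corner 0.121 [-0.0036  0.0207  0.121 ]
corner 0.119 [-0.0036  0.0208  0.119 ]
left [array([-0.0133,  0.0214,  0.108 ]), array([-0.013 ,  0.0212,  0.112 ]), array([-0.0128,  0.021 ,  0.115 ])]
right [array([0.0108, 0.0217, 0.104 ]), array([0.0106, 0.0215, 0.108 ]), array([0.0105, 0.0213, 0.112 ]), array([0.0104, 0.0211, 0.115 ])]
headtop y [-0.0005  0.0267  0.121 ] [-0.0005  0.0144  0.121 ]
```

Emit:
step_arm(increments=[{"jaw":0,"x":0,"y":0.01,"z":-0.035,"turn":0},{"jaw":0,"x":0,"y":0.02,"z":-0.069,"turn":0},{"jaw":0,"x":0.03,"y":0.02,"z":-0.069,"turn":0},{"jaw":0,"x":0.06,"y":0.02,"z":-0.069,"turn":0},{"jaw":0,"x":0.092,"y":0.02,"z":-0.069,"turn":0},{"jaw":0,"x":0.092,"y":0.02,"z":-0.069,"turn":0},{"jaw":0,"x":0.092,"y":0.02,"z":-0.069,"turn":0}])

```text
t: 4.9
eef_pos: [0.4811, -0.0719, 0.098]
ee_rot: [-0.178, 1.564, 0.178]
ft_force: [0.1, 1.1, 0.6]
finger_gap: 0.0146
```

Run:
```python
from cell import bot
from h import *
s=snap(bot,"wrist","w4");b=snap(bot,"side","s4");c=snap(bot,"scene","c4"); o=bot.observe();print(o["t"],o["eef_pos"],o["ft_force"],o["finger_gap"])
f=lambda a,x0,y0,w,h,k: cv2.resize(a[y0:y0+h,x0:x0+w],(k*w,k*h),interpolation=cv2.INTER_CUBIC)
cv2.imwrite("pics/m4.png",np.hstack([f(s["image"],206,130,100,150,4),f(c["image"],240,130,100,150,4)])[:600])
print(proj(b,np.array([.4802,-.07,.038])),proj(c,np.array([.4802,-.07,.038])))
```

```text
5.05 [ 0.48185803 -0.07201681  0.09924898] [ 1.26181138  0.08781083 -1.78666968] 0.013761923211855133
(np.float64(240.95116530816324), np.float64(206.51329769431993)) (np.float64(268.4016290187055), np.float64(188.53197518258858))
```

View pics/m4.png

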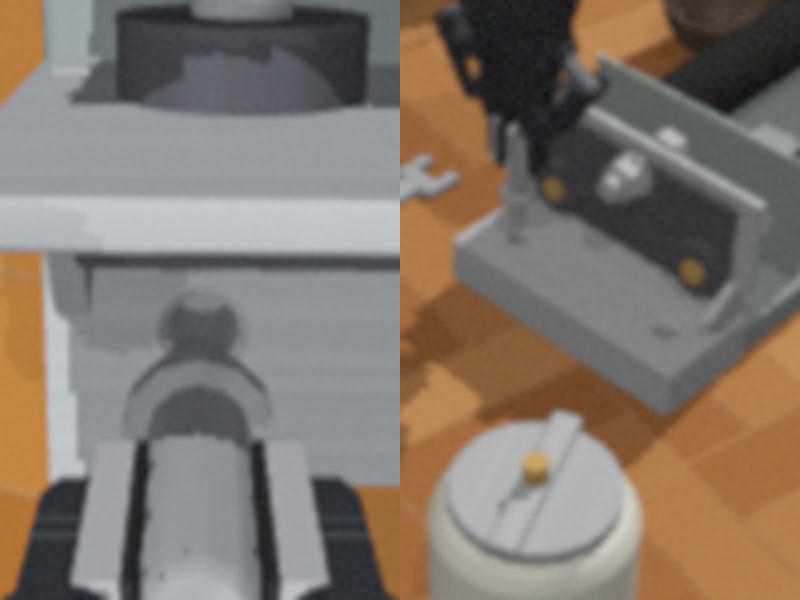

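Run:
```python
from h import *
np.set_printoptions(precision=4,suppress=True)
s=load("w4");e=np.array([.4815,-.072,.0985])
T=np.array([[-.2228,.9749],[.9749,.2228]])
u=lambda x,y:(206+x/4-.375,130+y/4-.375)
for n,p,z in [("hole",u(203,325),.038),("tip",u(203,363),e[2]-.049),("collar",u(198,416),e[2]-.019),("collar arc",u(198,349),e[2]-.019),("pin top front",u(205,565),e[2]+.031)]:
    X=plane(s,p,z); print(n,X,T@(X-e)[:2])
c=load("c4");f=lambda x,y:(240+x/4-100,130+y/4)
print(plane(c,f(517,238),.038), plane(c,f(663,332),.038))
```

```text
hole [ 0.4803 -0.069   0.038 ] [ 0.0032 -0.0005]
tip [ 0.481  -0.0719  0.0495] [ 0.0002 -0.0005]
collar [ 0.4793 -0.0685  0.0795] [ 0.0039 -0.0014]
collar arc [ 0.4768 -0.0576  0.0795] [ 0.0151 -0.0014]
pin top front [ 0.479  -0.0631  0.1295] [ 0.0092 -0.0005]
[ 0.4848 -0.0703  0.038 ] [ 0.6117 -0.0442  0.038 ]
```

Emit:
step_arm(increments=[{"jaw":0,"x":0.006,"y":0.0007,"z":0,"turn":0},{"jaw":0,"x":0.012,"y":0.0007,"z":0,"turn":0},{"jaw":0,"x":0.016,"y":0.0007,"z":0,"turn":0},{"jaw":0,"x":0.02,"y":0.0007,"z":0,"turn":0}])

```text
t: 5.45
eef_pos: [0.4809, -0.0711, 0.077]
ee_rot: [-0.18, 1.563, 0.18]
ft_force: [0.2, 0.4, -1.4]
finger_gap: 0.0143
```

Emit:
step_arm(increments=[{"jaw":0,"x":0.006,"y":0,"z":0,"turn":0},{"jaw":0,"x":0.011,"y":0,"z":0,"turn":0},{"jaw":0,"x":0.0145,"y":0,"z":0,"turn":0},{"jaw":0,"x":0.0145,"y":0,"z":0,"turn":0}])

```text
t: 5.85
eef_pos: [0.4808, -0.0711, 0.0624]
ee_rot: [-0.18, 1.564, 0.18]
ft_force: [2.9, 0.3, -2.5]
finger_gap: 0.0144
```

Emit:
step_arm(increments=[{"jaw":0.4,"x":0.0,"y":0,"z":0,"turn":0},{"jaw":0.4,"x":0,"y":0,"z":0,"turn":0},{"jaw":0.4,"x":0,"y":0,"z":0,"turn":0},{"jaw":0.4,"x":-0.03,"y":0,"z":0,"turn":0},{"jaw":0.4,"x":-0.07,"y":0,"z":0,"turn":0},{"jaw":0.4,"x":-0.11,"y":0,"z":0,"turn":0},{"jaw":0.6,"x":-0.13,"y":0,"z":0,"turn":0},{"jaw":0.6,"x":-0.13,"y":0,"z":0,"turn":0}])

```text
t: 6.65
eef_pos: [0.4818, -0.0714, 0.1963]
ee_rot: [-0.181, 1.559, 0.178]
ft_force: [0.3, -0.8, -0.5]
finger_gap: 0.0513
```

Run:
```python
from cell import bot
from h import *
s=snap(bot,"wrist","w5");b=snap(bot,"side","s5");c=snap(bot,"scene","c5"); o=bot.observe();print(o["t"],o["eef_pos"],o["ft_force"],o["finger_gap"])
f=lambda a,x0,y0,w,h,k: cv2.resize(a[y0:y0+h,x0:x0+w],(k*w,k*h),interpolation=cv2.INTER_CUBIC)
cv2.imwrite("pics/m5.png",np.hstack([cv2.resize(s["image"],(400,300)),f(c["image"],240,130,100,75,4)]))
```

```text
6.8 [ 0.48052735 -0.07110924  0.19186796] [-0.28568415  0.56473104 -0.112524  ] 0.0512091504033483
```

View pics/m5.png

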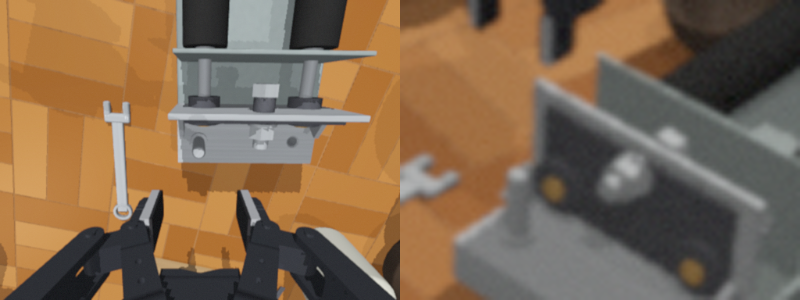

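Emit:
step_arm(increments=[{"jaw":1,"x":0,"y":-0.03,"z":0.002,"turn":-8},{"jaw":1,"x":0,"y":-0.06,"z":0.004,"turn":-16},{"jaw":1,"x":0,"y":-0.09,"z":0.006,"turn":-24},{"jaw":1,"x":0,"y":-0.12,"z":0.009,"turn":-32},{"jaw":1,"x":0,"y":-0.15,"z":0.011,"turn":-40},{"jaw":1,"x":0,"y":-0.18,"z":0.013,"turn":-48},{"jaw":1,"x":0,"y":-0.21,"z":0.015,"turn":-56},{"jaw":1,"x":0,"y":-0.24,"z":0.018,"turn":-64},{"jaw":1,"x":0,"y":-0.27,"z":0.02,"turn":-72},{"jaw":1,"x":0,"y":-0.288,"z":0.021,"turn":-76},{"jaw":1,"x":0,"y":-0.288,"z":0.021,"turn":-76},{"jaw":1,"x":0,"y":-0.288,"z":0.021,"turn":-76}])

```text
t: 8.0
eef_pos: [0.5662, -0.3466, 0.1913]
ee_rot: [-1.194, 1.218, 1.198]
ft_force: [0.3, 0.3, -0.4]
finger_gap: 0.0856
```

Run:
```python
from cell import bot
from h import *
np.set_printoptions(precision=4,suppress=True)
s=snap(bot,"wrist","w6");o=bot.observe();print(o["t"],o["eef_pos"],o["finger_gap"],o["q"]);print(Ro.from_rotvec(o["ee_rot"]).as_matrix())
cv2.imwrite("pics/w6c.png",cv2.resize(s["image"][100:300,190:320],None,fx=3,fy=3,interpolation=cv2.INTER_CUBIC))
print(proj(s,np.array([.566,-.3475,.095])))
```

```text
8.05 [ 0.5663 -0.3462  0.1918] 0.08511487815549865 [-0.5872  0.1056  1.5168  0.0002  1.5208 -2.141 ]
[[-0.0013 -0.9999  0.0171]
 [ 0.001   0.0171  0.9999]
 [-1.      0.0013  0.001 ]]
(np.float64(254.4403722444734), np.float64(200.02918433214995))
```

View pics/w6c.png

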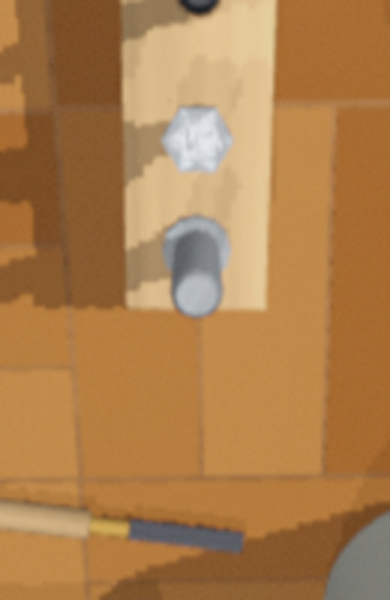

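Run:
```python
from h import *
np.set_printoptions(precision=4,suppress=True)
s=load("w6")
print(plane(s,(255,197.7),.095),plane(s,(255,181.7),.045))
print(tri((s,(255,197.7)),(load("w1"),(259.7,45.5))))
```

```text
[ 0.5638 -0.347   0.095 ] [ 0.5626 -0.347   0.045 ]
(array([ 0.566 , -0.3472,  0.0885]), [0.00021907307338779846, 0.0002190730733877194])
```

Emit:
step_arm(increments=[{"jaw":1,"x":0.03,"y":0.002,"z":-0.001,"turn":0},{"jaw":1,"x":0.07,"y":0.002,"z":-0.001,"turn":0},{"jaw":1,"x":0.11,"y":0.002,"z":-0.001,"turn":0},{"jaw":1,"x":0.127,"y":0.002,"z":-0.001,"turn":0},{"jaw":1,"x":0.127,"y":0.002,"z":-0.001,"turn":0},{"jaw":0,"x":0.127,"y":0.002,"z":-0.001,"turn":0},{"jaw":0,"x":0.127,"y":0.002,"z":-0.001,"turn":0},{"jaw":0,"x":0.127,"y":0.002,"z":-0.001,"turn":0},{"jaw":0,"x":0.127,"y":0.002,"z":-0.001,"turn":0},{"jaw":0,"x":0.127,"y":0.002,"z":-0.001,"turn":0},{"jaw":0,"x":0.127,"y":0.002,"z":-0.001,"turn":0}])

```text
t: 9.15
eef_pos: [0.5649, -0.3481, 0.0665]
ee_rot: [-1.199, 1.216, 1.197]
ft_force: [-0.1, -0.2, 5.3]
finger_gap: 0.0143
```

Run:
```python
from h import *
a=load("scene1")
print(plane(a,(273,255),.151),plane(a,(274,303),0),plane(a,(300,260),.14),plane(a,(248,258),.14))
```

```text
[ 0.76541526 -0.25253117  0.151     ] [ 7.72721265e-01 -2.51050252e-01  1.11022302e-16] [ 0.7976934  -0.20903074  0.14      ] [ 0.73680842 -0.29343369  0.14      ]
```

Emit:
step_arm(increments=[{"jaw":0,"x":-0.04,"y":0,"z":0,"turn":0},{"jaw":0,"x":-0.085,"y":0,"z":0,"turn":0},{"jaw":0,"x":-0.126,"y":0,"z":0,"turn":8},{"jaw":0,"x":-0.126,"y":-0.004,"z":0.035,"turn":16},{"jaw":0,"x":-0.126,"y":-0.008,"z":0.07,"turn":24},{"jaw":0,"x":-0.126,"y":-0.012,"z":0.105,"turn":32},{"jaw":0,"x":-0.126,"y":-0.016,"z":0.14,"turn":40},{"jaw":0,"x":-0.126,"y":-0.02,"z":0.175,"turn":48},{"jaw":0,"x":-0.126,"y":-0.026,"z":0.21,"turn":56},{"jaw":0,"x":-0.126,"y":-0.03,"z":0.25,"turn":64},{"jaw":0,"x":-0.126,"y":-0.034,"z":0.285,"turn":72},{"jaw":0,"x":-0.126,"y":-0.037,"z":0.306,"turn":76}])

```text
t: 10.35
eef_pos: [0.6063, -0.0401, 0.1917]
ee_rot: [-0.176, 1.564, 0.177]
ft_force: [0.1, -0.6, -0.5]
finger_gap: 0.0143
```

Emit:
step_arm(increments=[{"jaw":0,"x":0,"y":0,"z":0,"turn":0},{"jaw":0,"x":0.03,"y":0,"z":0,"turn":0},{"jaw":0,"x":0.06,"y":0,"z":0,"turn":0},{"jaw":0,"x":0.093,"y":0,"z":0,"turn":0},{"jaw":0,"x":0.093,"y":0,"z":0,"turn":0},{"jaw":0,"x":0.093,"y":0,"z":0,"turn":0}])

```text
t: 10.95
eef_pos: [0.6063, -0.0429, 0.0994]
ee_rot: [-0.18, 1.564, 0.18]
ft_force: [0.5, -0.1, -0.4]
finger_gap: 0.0142
```

Run:
```python
from cell import bot
from h import *
np.set_printoptions(precision=4,suppress=True)
s=snap(bot,"wrist","w7");c=snap(bot,"scene","c7"); o=bot.observe();print(o["t"],o["eef_pos"],o["ft_force"],o["finger_gap"],o["q"]);print(Ro.from_rotvec(o["ee_rot"]).as_matrix())
f=lambda a,x0,y0,w,h,k: cv2.resize(a[y0:y0+h,x0:x0+w],(k*w,k*h),interpolation=cv2.INTER_CUBIC)
cv2.imwrite("pics/m7.png",np.hstack([f(s["image"],206,130,100,150,4),f(c["image"],240,130,100,150,4)])[:600])
```

```text
11.05 [ 0.6072 -0.0428  0.101 ] [-0.01    0.5422 -2.0879] 0.014000211978525436 [-0.1123  0.0367  1.7397 -0.      1.3629 -0.3412]
[[ 0.0024 -0.2269  0.9739]
 [-0.0003  0.9739  0.2269]
 [-1.     -0.0008  0.0022]]
```

View pics/m7.png

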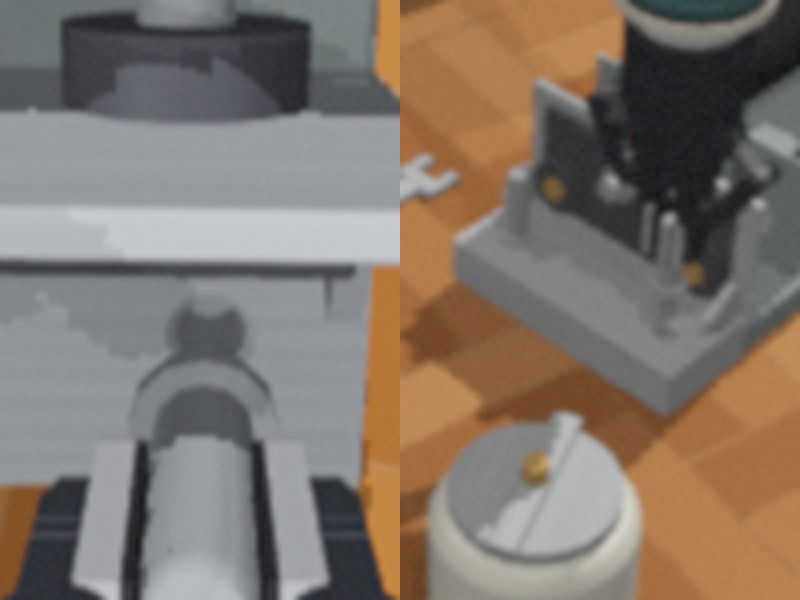

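Emit:
step_arm(increments=[{"jaw":0,"x":0.006,"y":0.0007,"z":0,"turn":0},{"jaw":0,"x":0.012,"y":0.0007,"z":0,"turn":0},{"jaw":0,"x":0.018,"y":0.0007,"z":0,"turn":0},{"jaw":0,"x":0.022,"y":0.0007,"z":0,"turn":0}])

```text
t: 11.45
eef_pos: [0.6064, -0.0418, 0.0765]
ee_rot: [-0.18, 1.563, 0.18]
ft_force: [2.9, -0.3, 1.3]
finger_gap: 0.014
```

Emit:
step_arm(increments=[{"jaw":0,"x":0.006,"y":0,"z":0,"turn":0},{"jaw":0,"x":0.011,"y":0,"z":0,"turn":0},{"jaw":0,"x":0.0145,"y":0,"z":0,"turn":0},{"jaw":0,"x":0.0145,"y":0,"z":0,"turn":0}])

```text
t: 11.85
eef_pos: [0.607, -0.042, 0.0643]
ee_rot: [-0.18, 1.561, 0.179]
ft_force: [-3.0, -1.0, 20.5]
finger_gap: 0.0141
```

Emit:
step_arm(increments=[{"jaw":0.4,"x":0.0,"y":0,"z":0,"turn":0},{"jaw":0.4,"x":0,"y":0,"z":0,"turn":0},{"jaw":0.4,"x":0,"y":0,"z":0,"turn":0},{"jaw":0.4,"x":-0.03,"y":0,"z":0,"turn":0},{"jaw":0.4,"x":-0.07,"y":0,"z":0,"turn":0},{"jaw":0.4,"x":-0.11,"y":0,"z":0,"turn":0},{"jaw":0.6,"x":-0.13,"y":0,"z":0,"turn":0},{"jaw":0.6,"x":-0.13,"y":-0.02,"z":-0.035,"turn":0},{"jaw":0.6,"x":-0.13,"y":-0.03,"z":-0.07,"turn":0},{"jaw":0.6,"x":-0.13,"y":-0.03,"z":-0.07,"turn":0},{"jaw":0.6,"x":-0.13,"y":-0.03,"z":-0.07,"turn":0}])

```text
t: 12.95
eef_pos: [0.5446, -0.0871, 0.1924]
ee_rot: [-0.179, 1.563, 0.179]
ft_force: [0.9, -0.1, 0.4]
finger_gap: 0.0517
```

Run:
```python
from cell import bot
from h import *
np.set_printoptions(precision=4,suppress=True)
s=snap(bot,"wrist","w8");c=snap(bot,"scene","c8");b=snap(bot,"side","s8"); o=bot.observe();print(o["t"],o["eef_pos"],o["ft_force"],o["finger_gap"],o["q"])
f=lambda a,x0,y0,w,h,k: cv2.resize(a[y0:y0+h,x0:x0+w],(k*w,k*h),interpolation=cv2.INTER_CUBIC)
cv2.imwrite("pics/m8.png",np.vstack([f(s["image"],160,60,200,80,4),np.hstack([f(c["image"],240,140,100,70,4),f(b["image"],200,140,100,70,4)])]))
```

```text
13.1 [ 0.5453 -0.0865  0.192 ] [-0.989  -1.1107 -0.1174] 0.051137607713794976 [-0.2035 -0.1396  1.7585  0.0001  1.5232 -0.4328]
```

View pics/m8.png

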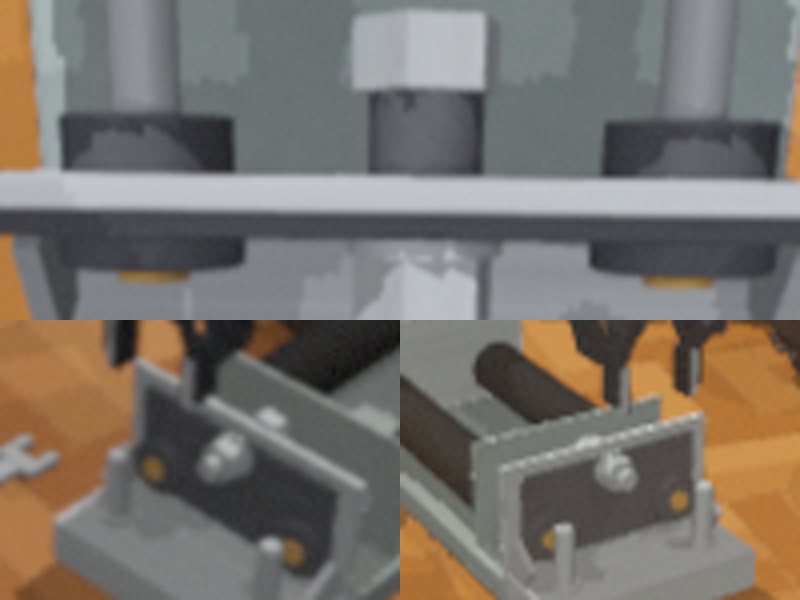

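Run:
```python
from h import *
np.set_printoptions(precision=4,suppress=True)
c=load("c8");b=load("s8");s=load("w8")
print(tri((c,(269.5,173)),(b,(241.2,192.5))),tri((c,(307.5,195.8)),(b,(275.8,181.3))))
cv2.imwrite("pics/w8p.png",cv2.resize(s["image"][110:220,150:370],(792,396),interpolation=cv2.INTER_CUBIC))
```

```text
(array([ 0.4814, -0.0688,  0.0894]), [0.0017382330139891738, 0.0017382330139890834]) (array([ 0.6077, -0.0404,  0.0904]), [0.0006954383736300274, 0.0006954383736299963])
```

View pics/w8p.png

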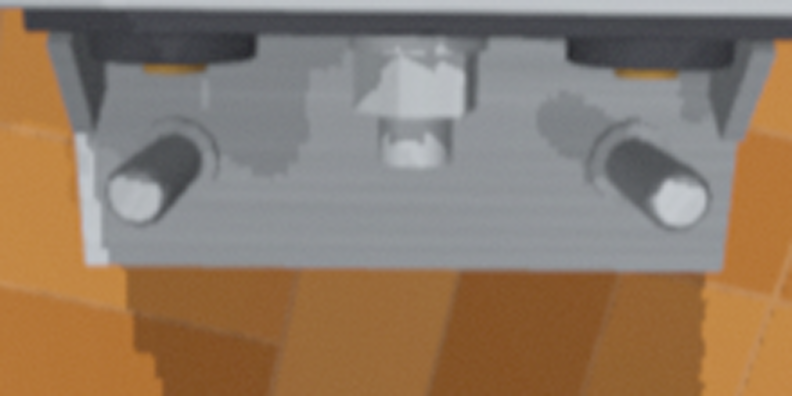

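Emit:
step_arm(increments=[{"jaw":0.6,"x":0,"y":0.03,"z":0.002,"turn":0.5},{"jaw":0.6,"x":0,"y":0.07,"z":0.004,"turn":0.5},{"jaw":0.6,"x":0.01,"y":0.103,"z":0.007,"turn":0.5},{"jaw":0.6,"x":0.017,"y":0.103,"z":0.007,"turn":0.5},{"jaw":0.6,"x":0.017,"y":0.103,"z":0.007,"turn":0.5},{"jaw":0.6,"x":0.017,"y":0.103,"z":0.007,"turn":0.5}])

```text
t: 13.7
eef_pos: [0.5286, 0.0148, 0.1753]
ee_rot: [-0.173, 1.564, 0.173]
ft_force: [0.3, 1.0, -0.5]
finger_gap: 0.0512
```

Run:
```python
from cell import bot
from h import *
np.set_printoptions(precision=4,suppress=True)
s=snap(bot,"wrist","w9"); o=bot.observe();print(o["t"],o["eef_pos"],o["ft_force"],o["finger_gap"],o["q"]);print(Ro.from_rotvec(o["ee_rot"]).as_matrix())
f=lambda a,x0,y0,w,h,k: cv2.resize(a[y0:y0+h,x0:x0+w],(k*w,k*h),interpolation=cv2.INTER_CUBIC)
cv2.imwrite("pics/w9c.png",f(s["image"],206,130,100,75,8))
```

```text
13.75 [0.5287 0.0145 0.1755] [0.6228 0.3393 0.4541] 0.05112502538173734 [-0.0208 -0.1857  1.8259 -0.0001  1.5015 -0.2404]
[[-0.0001 -0.2178  0.976 ]
 [-0.0001  0.976   0.2178]
 [-1.     -0.0001 -0.0001]]
```

View pics/w9.png

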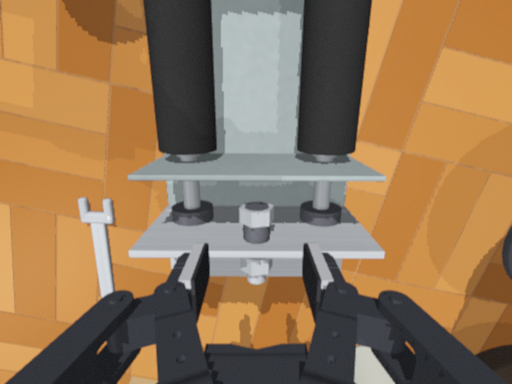

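View pics/w9c.png

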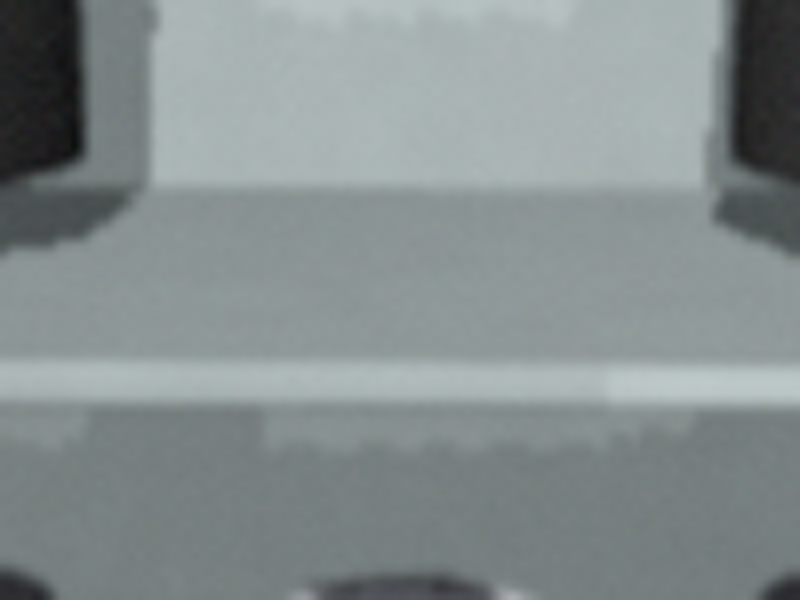

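Run:
```python
from h import *
s=load("w9")
cv2.imwrite("pics/w9d.png",cv2.resize(s["image"][195:250,220:295],(750,550),interpolation=cv2.INTER_CUBIC))
```

```text
(no output)
```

View pics/w9d.png

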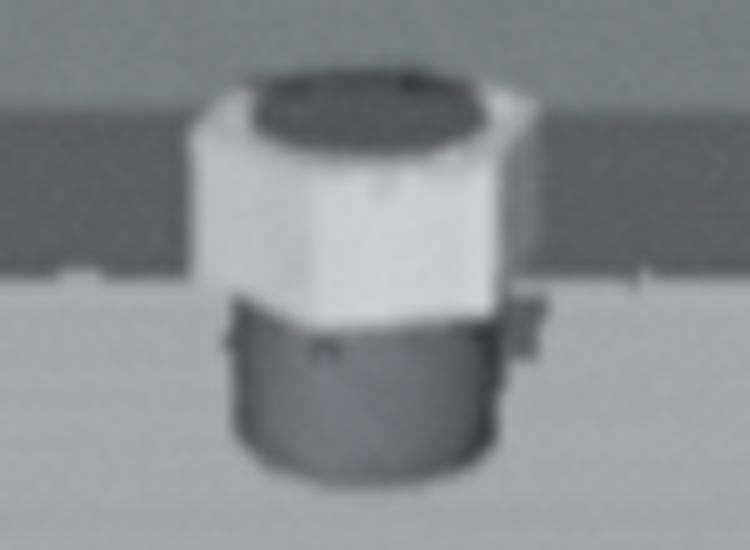

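```bash
cat >> h.py <<'E'
xh=np.array([.9763,.2162,0]);yh=np.array([-.2162,.9763,0]);O=np.array([.5328,-.0071,0])
M=lambda X:np.array([(X-O)@xh,(X-O)@yh,X[2]])
def yplane(s,p,y):
    c,d=ray(s,p); return M(c+d*(y-(c-O)@yh)/(d@yh))
E
python3 - <<'E'
from h import *
np.set_printoptions(precision=4,suppress=True)
s=load("w9")
u=lambda x,y:(220+x/10-.45,195+y/10-.45)
for n,p in [("left",(192,130)),("top",(313,172)),("rup",(500,155)),("rlow",(541,102)),("leftup?",(235,85)),("circ",(370,112))]:
    X=yplane(s,u(*p),.027); v=X[[0,2]]-[0.0005,.108]; print(n,X, "r",np.hypot(*v),"ang",np.degrees(np.arctan2(v[0],v[1])))
print("back edge y15:")
for n,p in [("left",(192,278)),("top",(313,325)),("rup",(496,315))]:
    X=yplane(s,u(*p),.015); v=X[[0,2]]-[0.0005,.108]; print(n,X, "r",np.hypot(*v),"ang",np.degrees(np.arctan2(v[0],v[1])))
for c in [(127,178),(383,178),(130,256),(383,256)]: print(M(plane(s,c,.125 if c[1]<200 else .13)))
E
```

```text
left [-0.013   0.027   0.1128] r 0.014314455765221288 ang -70.23461901509681
top [-0.0036  0.027   0.1217] r 0.014320298551909208 ang -16.46027389671018
rup [0.0104 0.027  0.1181] r 0.014146749447347031 ang 44.31616596215356
rlow [0.0142 0.027  0.1063] r 0.013759842053237211 ang 97.04544626012735
leftup? [-0.0101  0.027   0.1024] r 0.011998510469530307 ang -117.78777158213926
circ [0.0007 0.027  0.1087] r 0.0007282924515406104 ang 14.129072673123373
back edge y15:
left [-0.0131  0.015   0.1135] r 0.014705688410291406 ang -67.96702154907967
top [-0.0036  0.015   0.1224] r 0.014936761779670007 ang -15.879705760374625
rup [0.0102 0.015  0.1205] r 0.01578305364973055 ang 37.830645058908004
[-0.0897  0.0533  0.125 ]
[0.0886 0.0536 0.125 ]
[-0.0935 -0.0053  0.13  ]
[ 0.0948 -0.0049  0.13  ]
```

Emit:
step_arm(increments=[{"jaw":0.6,"x":0.025,"y":0,"z":0,"turn":0},{"jaw":0.6,"x":0.05,"y":0,"z":0,"turn":0},{"jaw":0.6,"x":0.07,"y":0,"z":0,"turn":0},{"jaw":0.6,"x":0.088,"y":0,"z":0,"turn":0},{"jaw":0.6,"x":0.088,"y":0,"z":0,"turn":0},{"jaw":0.6,"x":0.088,"y":0,"z":0,"turn":0}])

```text
t: 14.35
eef_pos: [0.5286, 0.0145, 0.088]
ee_rot: [-0.172, 1.564, 0.172]
ft_force: [-0.4, -0.8, 0.8]
finger_gap: 0.0512
```

Run:
```python
from cell import bot
from h import *
np.set_printoptions(precision=4,suppress=True)
s=snap(bot,"wrist","w10"); o=bot.observe();print(o["t"],o["eef_pos"],M(o["eef_pos"]),o["ft_force"],o["finger_gap"])
cv2.imwrite("pics/w10d.png",cv2.resize(s["image"][170:320,155:355],(800,600),interpolation=cv2.INTER_CUBIC))
```

```text
14.4 [0.5289 0.0146 0.0886] [0.0009 0.022  0.0886] [ 0.3004 -0.3451  0.4796] 0.051252518471455934
```

View pics/w10d.png

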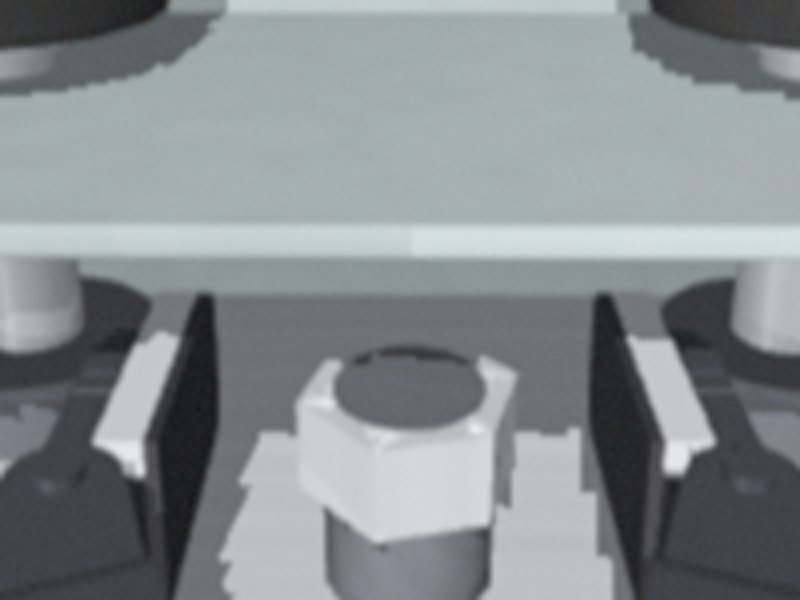

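Run:
```python
from h import *
np.set_printoptions(precision=4,suppress=True)
s=load("w10")
u=lambda x,y:(155+x/4-.375,170+y/4-.375)
P=[]
for n,p in [("left",(298,402)),("top",(379,445)),("rup",(491,428)),("rlow",(517,372)),("lup",(335,360))]:
    X=yplane(s,u(*p),.027); print(n,X); P.append(X)
c=(P[0]+P[3])/2; print("c",c)
for X in P: v=(X-c)[[0,2]]; print(np.hypot(*v),np.degrees(np.arctan2(v[0],v[1])))
for p in [(215,300),(590,300),(205,480),(600,480)]: print(yplane(s,u(*p),.032))
```

```text
left [-0.0127  0.027   0.1126]
top [-0.0029  0.027   0.1213]
rup [0.0099 0.027  0.118 ]
rlow [0.0141 0.027  0.1058]
lup [-0.0088  0.027   0.103 ]
c [0.0007 0.027  0.1092]
0.013805966267275713 -75.73383854152733
0.012602075134638522 -16.32984933421325
0.012742830081898039 46.53578453842199
0.013805966267275717 104.26616145847274
0.011390889349822382 -123.33651941545766
[-0.0249  0.032   0.0963]
[0.0244 0.032  0.0962]
[-0.0199  0.032   0.1346]
[0.0195 0.032  0.1345]
```

Emit:
step_arm(increments=[{"jaw":0.45,"x":0,"y":0,"z":0.001,"turn":0},{"jaw":0.37,"x":0,"y":0,"z":0.001,"turn":0},{"jaw":0.35,"x":0,"y":0,"z":0.001,"turn":0},{"jaw":0.34,"x":0,"y":0,"z":0.001,"turn":0}])

```text
t: 14.8
eef_pos: [0.5294, 0.0153, 0.0876]
ee_rot: [-0.173, 1.563, 0.173]
ft_force: [-0.4, -0.6, 0.9]
finger_gap: 0.0293
```

Run:
```python
from cell import bot
from h import *
np.set_printoptions(precision=4,suppress=True)
s=snap(bot,"wrist","w11"); o=bot.observe();print(o["t"],o["eef_pos"],M(o["eef_pos"]),o["ft_force"],o["finger_gap"])
cv2.imwrite("pics/w11d.png",cv2.resize(s["image"][170:320,155:355],(800,600),interpolation=cv2.INTER_CUBIC))
```

```text
14.85 [0.5293 0.0153 0.0875] [0.0014 0.0226 0.0875] [0.8432 0.1244 0.0493] 0.029270884910155733
```

View pics/w11d.png

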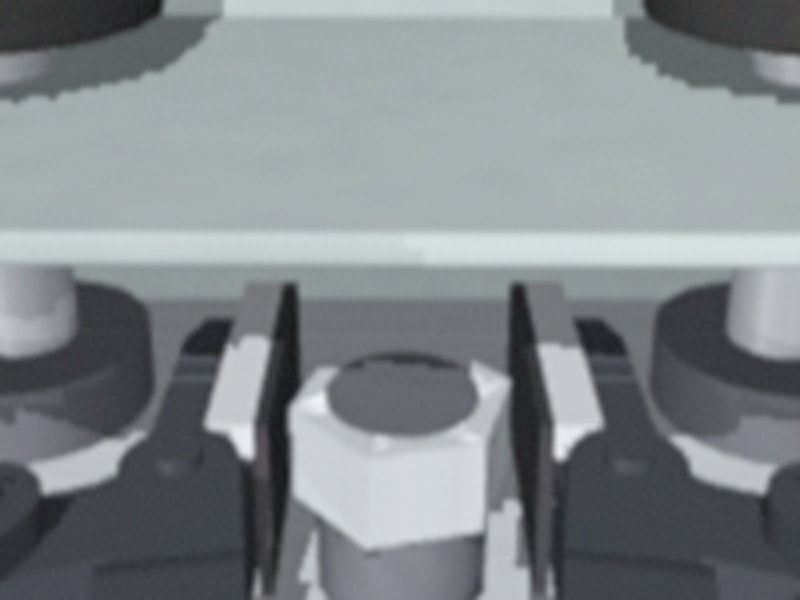

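Emit:
step_arm(increments=[{"jaw":0.32,"x":0,"y":0,"z":0,"turn":0},{"jaw":0.3,"x":0,"y":0,"z":0,"turn":0},{"jaw":0,"x":0,"y":0,"z":0,"turn":0},{"jaw":0,"x":0,"y":0,"z":0,"turn":0},{"jaw":0,"x":0,"y":0,"z":0,"turn":0}])

```text
t: 15.35
eef_pos: [0.5291, 0.0152, 0.0876]
ee_rot: [-0.173, 1.564, 0.173]
ft_force: [-4.5, 0.2, 6.1]
finger_gap: 0.0244
```

Run:
```python
from cell import bot
from h import *
np.set_printoptions(precision=4,suppress=True)
s=snap(bot,"wrist","w12"); o=bot.observe();print(o["t"],o["eef_pos"],M(o["eef_pos"]),o["ft_force"],o["ft_torque"],o["finger_gap"])
cv2.imwrite("pics/w12d.png",cv2.resize(s["image"][170:320,155:355],(800,600),interpolation=cv2.INTER_CUBIC))
```

```text
15.4 [0.5291 0.0152 0.0876] [0.0012 0.0226 0.0876] [-4.0398 -0.3441  5.0491] [-0.046   0.6087 -0.012 ] 0.02425130422172885
```

View pics/w12d.png

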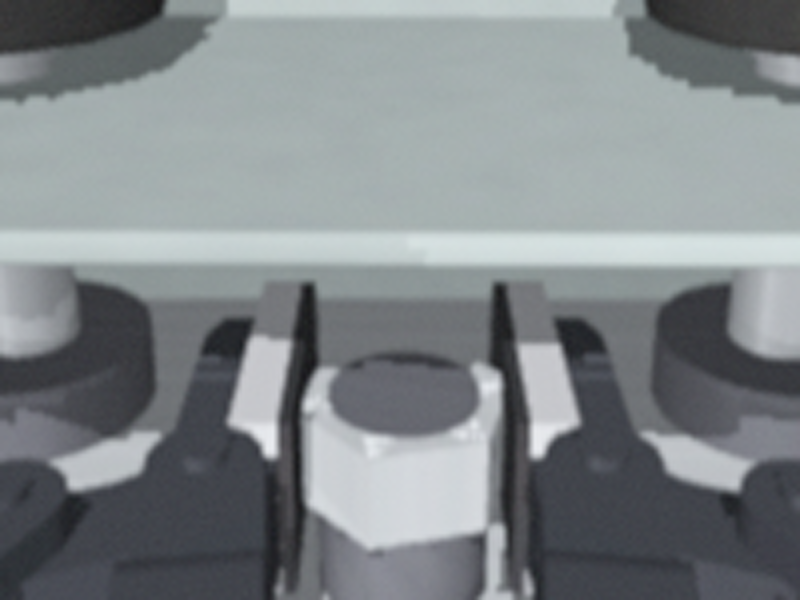

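Emit:
step_arm(increments=[{"jaw":0,"x":0,"y":0,"z":0,"turn":0},{"jaw":0,"x":0,"y":0,"z":0,"turn":0},{"jaw":0,"x":0,"y":0,"z":0,"turn":0},{"jaw":0,"x":0,"y":0,"z":0,"turn":0},{"jaw":0,"x":0,"y":0,"z":0,"turn":0},{"jaw":0,"x":0,"y":0,"z":0,"turn":0},{"jaw":0,"x":0,"y":0,"z":0,"turn":0},{"jaw":0,"x":0,"y":0,"z":0,"turn":0},{"jaw":0,"x":0,"y":0,"z":0,"turn":0},{"jaw":0,"x":0,"y":0,"z":0,"turn":0}])

```text
t: 16.4
eef_pos: [0.5292, 0.0152, 0.0876]
ee_rot: [-0.173, 1.564, 0.173]
ft_force: [-4.8, -0.3, 5.0]
finger_gap: 0.0244
```

Run:
```python
from cell import bot
from h import *
np.set_printoptions(precision=4,suppress=True)
s=snap(bot,"wrist","w13"); o=bot.observe();print(o["t"],o["eef_pos"],M(o["eef_pos"]),o["ft_force"],o["ft_torque"],o["finger_gap"])
snap(bot,"scene","c13");snap(bot,"side","s13")
f=lambda n:cv2.resize(load(n)["image"][250:312,220:287],(396,372),interpolation=cv2.INTER_CUBIC)
cv2.imwrite("pics/cmp.png",np.hstack([f("w11"),f("w13")]))
# front-face/edge column profile (rows 288-300)
for n in ["w11","w12","w13"]:
    g=load(n)["image"].astype(float)[286:298].mean(0).mean(1); print(n,g[225:285].round(0).astype(int))
a=np.hstack([cv2.resize(load("c13")["image"],(400,300)),cv2.resize(load("s13")["image"],(400,300))]);cv2.imwrite("pics/fin.png",a)
```

```text
16.45 [0.5291 0.0152 0.0876] [0.0012 0.0226 0.0876] [-3.6647  0.0863  5.0876] [-0.017   0.6266  0.0019] 0.024101352904293986
w11 [ 31  46 100 154 182 191 196 203 207 209 210 209 209 208 207 206 206 207
 208 208 208 210 213 214 214 214 214 214 215 216 216 216 216 216 215 215
 215 216 215 215 214 214 214 213 214 214 215 216 216 217 209 164 126 124
 123 125 134 135 126  96]
w12 [ 69  75  78  54  33  76 140 176 203 210 211 210 209 209 208 207 207 206
 207 208 209 209 210 212 213 213 213 214 214 214 215 216 216 216 215 214
 214 215 215 214 214 213 213 212 213 213 214 215 216 216 213 193 146 123
 114  73  42  40  56  79]
w13 [ 70  75  78  54  33  76 140 177 203 211 211 210 209 209 208 207 207 206
 207 208 209 209 210 212 213 213 213 213 214 214 215 216 216 216 215 214
 214 215 215 214 214 213 213 213 213 213 214 215 216 216 213 193 146 124
 114  73  41  40  57  79]
```

View pics/cmp.png

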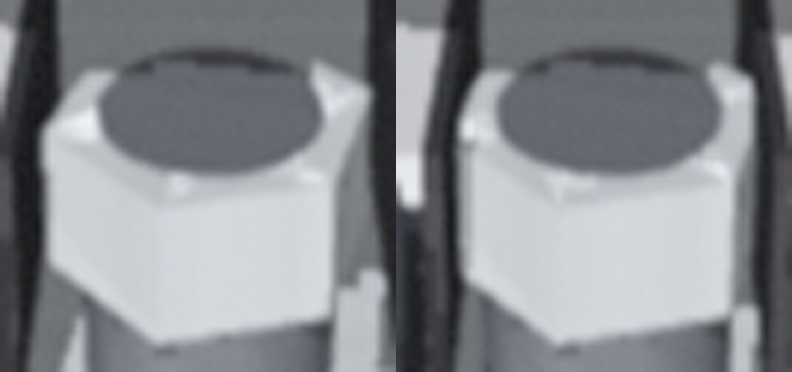

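View pics/fin.png

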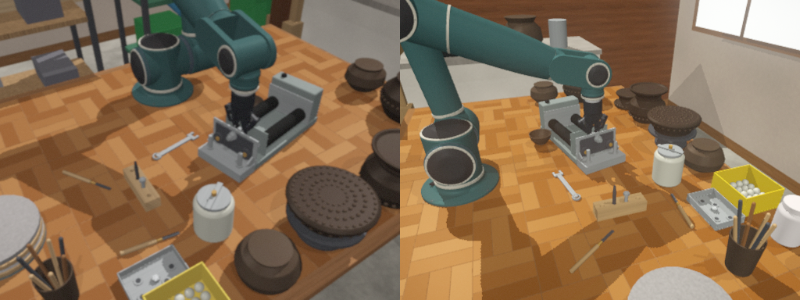

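Run:
```python
from cell import bot
print(bot.finish_job()); o=bot.observe(); print(o["t"],o["finger_gap"],o["ft_force"])
```

```text
the job is handed in; nothing more can be done
None
the job is handed in; nothing more can be done
```

Both locating pins stand in the foot's two holes, and the fingers are holding the hidden bolt head. I handed the job in at about 16.6 s of the 61 s; the hand-in reported no verdict.

- **Pins:** Both went in and look upright. Triangulated tops came out at 0.089 m and 0.090 m against 0.093 m expected. The same two cameras read the pins 3–4 mm low in the block too, so I take both collars to be seated. The second pin met about 20 N of resistance at the bottom, at the collar-down height. I did not look at the pins close up again after gripping the bolt.
- **Bolt grip:** The head stood at about −16°. Moves could not tilt the tool, so the upright jaws hold it across two opposite corners by friction, not squarely on the flats.
- **Bolt movement:** Views before and after closing showed the top corner shift by about 0.5 mm (roughly 2–3°), against the 3 mm allowed. The grip then held steady for a second, with the same picture, a 24 mm gap reading and about 6 N at the wrist. The gripper reads roughly 2 mm under the true opening, so that gap fits a corner hold.
- **Not confirmed:** The force on the bolt has no direct reading; I relied on the fixed grip force.
- **Other items:** In the last scene and side views the spanner, jar, bowl, knife, loop tool, punch and spare bolt looked undisturbed, judged by eye.

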